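# Catch the photometer cover and let it down shut

### The arm

A 7-joint arm with a two-finger parallel gripper is mounted at the origin on the work surface. World frame = base frame: x ahead of the robot, y to its left, z up, the work surface at z = 0. Lengths are in m, angles in degrees, forces in N, time in s.
With the tool pointing down it reaches from about 0.4 to 0.85 m from the base axis. Payload 4.5 kg.
Tool frame: the origin (TCP) lies midway between the tips of the shut fingers; the grasp point (between the pads) lies manip.pinch_z behind it (manip.pinch_z is the distance from the TCP to the grasp point, in m); z points along the fingers, y is the line along which they close (so a half turn about z gives the same grasp; the last joint's range is limited). The gripper opens to 88 mm and grips with 3 to 60 N. Pads are 18 mm wide; open, the fingers measure 123 mm over their backs; the gripper's body (75 mm by 187 mm) begins 45 mm behind the grasp point.
Start: joints at [-67.105, 39.483, -11.15, 89.685, 9.013, 51.709, -12.324], TCP at [0.224, 0.584, 0.203] pointing down, gripper open.
Joint ranges: [-172.22, 172.22], [-26.19, 119.32], [-84.43, 86.54], [7.71, 146.69], [-57.33, 237.33], [2.42, 119.75], [-152.13, 152.13]. Speed limits (degrees/s): [147.25, 147.25, 180, 180, 180, 180, 180].

### API

Orientations are given as a 3x3 rotation matrix whose columns are the frame's x, y, z axes.
In Python, from station import manip gives the robot as it stands. The module is installed in compiled form; this text tells all that it offers.
- The arm moves only by the tool jog_arm, never from a script. Its argument "moves" is a list that holds one entry, the list of rows, each a list of 7 numbers: the shift along the world's x, y, z each as a share of 0.2 m, from -1 to 1, then the turn, a rotation vector about the world's x, y, z each as a share of 0.5 rad, from -1 to 1, then the closure in counts, from 0 (fully open) to 255 (shut). A call has exactly 10 rows; each row is the pose to reach, as a shift and turn from the pose commanded when the call began; what a row does not reach only later rows make up. A row lasts 1/10 s, in which the tool goes at most 50 mm and 8.59 degrees, less where a joint would pass 70% of its speed; a pose out of reach is approached as far as the arm can. A call with a number of a shift or a turn outside -1 to 1 is refused whole. A call with a gripper value outside its range is refused whole. The fingers move at their own pace and stop on an object; "force" is the grip in N (left out, the last holds). Time passes only in rows, so rows that repeat a pose let the fingers close, or fill a call up. It gives the time, the measured TCP pose, the force, the opening and the grip force at its end, in the units of the state.
- manip.read_state(): the state, without advancing time (a new reading comes with each control period).
- manip.camera(name): name is "scene" or "top" or "wrist"; returns a dict with "img" (384x512x3 uint8, red, green, blue), "fov_y" (degrees; the focal length in pixels is half the picture's height over the tangent of half this angle, whatever the lens; pixels are square), "cx", "cy" (the principal point, pixels), "R" (3x3) and "t" (3): a world point X has camera coordinates R X + t; the wrist camera has in their place "mount" (4x4, takes a point from camera to tool coordinates, whose origin is the TCP and whose axes are the flange's). Camera axes: x right, y down, z forward; pixel columns grow to the right and rows downward; lengths in m; the calibration is good to about 2 mm. The wrist camera is an equidistant fisheye: a pixel r from the principal point sees the ray r / f radians off the axis. A picture is of the moment at which its call begins: read the wrist's pose just before it. There is no depth.
- manip.sign_off(): hands the job in; it is judged then, once.
Trained networks look in the newest picture that a camera, given by its name, has taken for a name from the list of things; names that differ only in an ending like _2 or _b are one class to them, and where a whole thing is asked for, a point or a joint stands for the part that bears it (a point fixed in the world has none). Each returns a list of dicts, best first, with "score" (0 to 1); they miss things now and then, are a little off and sometimes report something else, mostly with a low value. They report only what shows in the picture. A call takes as long as a camera call.
- manip.search_frame(camera, target): "position" ([x, y, z] in m, in world coordinates, good to about 4 mm: the middle of the surface that is visible of it).
- manip.place_of(camera, target): "position" ([x, y, z] in m, in world coordinates, good to about 4 mm: a listed point, or the origin of a listed thing).
The state is a dict: "time": time; "joints": joint angles; "qd": joint speeds; "effort": joint torques, N m; "position": TCP position; "tool_rot": TCP orientation; "ft_force": force on the tool from outside, world axes, zero at the start; "moment": the same for the moment, N m; "opening": finger opening in m; "grip_force": force on a finger pad.
Only numpy, scipy, OpenCV 4.12 (cv2) and the standard library are available. Lean on these libraries where they do the work, as an engineer would, in place of code of your own. Each camera call takes 0.05 s, during which the arm holds its last target. There are 200 camera calls.

### The job

The white cover of the photometer's sample bay stands open, leaning back on its hinge. Without gripping anything, push it forward from behind with a finger until it starts to fall by itself, then catch it on the outside of a finger under its front lip and lower it fully shut, gently and without a knock. Finish with the hand clear, and leave the glassware and everything else standing where it is.

Things in the scene. Friction and masses are not known exactly. Their poses are not given: they have to be found in the camera images.
- photometer: White photometer, fixed. Origin on the table under the centre of its open sample bay; x runs from the bay's front to its hinge side (away from the robot at yaw 0), y left, z up. The bay is a box 140 (x) by 180 (y) by 100 mm high, centred on the origin. A console block of equal depth and height adjoins it at y 91 to 191 mm. Cuvettes inside stay below the rim.
- hinge_line (a point): Middle of the cover's hinge line: the rear top edge of the bay, 70 mm behind its centre, 100 mm above the table. The hinge runs along the photometer's y axis. This point does not move.
- cover (a joint): Cover angle, rad: 0 shut and level, 1.57 upright (balance), 1.88 leaning back on its stop (starts within 0.1 of it). Flat plate: 165 mm hinge to lip, 184 wide, 12 thick, about 0.4 kg. Past balance it falls on a weak damper (0.5 N m s/rad), about 4 s from just past balance, and uncaught lands at 0.65 rad/s, too hard: gentle is under 0.38 rad/s (60 mm/s at the lip). Keep forces under 15 N.
- cover_lip (a point): Middle of the cover's free edge on its inner face, 165 mm from the hinge; moves with it. Shut, it is 100 mm above the table and stands out 25 mm in front of the bay's front wall, so a slanting finger fits beneath. The 12 mm thickness lies above it (when open: behind it). Fully open it is about 257 mm above the table. The cover weighs about 2 N here.
- reagent_bottle: Bystander: brown glass bottle, 60 mm across, 150 mm high, to the right of the bay. Origin under its centre.
- beaker: Bystander: glass beaker, 68 mm across, 85 mm high, ahead and to the right of the bay. Origin under its centre.
- vial: Bystander: small glass vial, 28 mm across, 50 mm high, ahead of the console. Origin under its centre.
- flask: Bystander: conical glass flask, 84 mm across the foot, 120 mm high, on the left. Origin under its centre.
- cork_ring: Bystander: cork ring, 90 mm across, 25 mm high, on the left. Origin under its centre.
- spatula: Bystander: thin steel laboratory spatula, 165 mm long, lying on the right.
- cuvette_box: Bystander: carton 80 by 110 by 45 mm on the right. Origin under its centre.

How it is judged (in metres and radians):
On the way, in this order (a step that is already met when the one before it is completed fails the run):
1. the cover has been pushed forward past its balance point (value of joint cover below 1.45 rad), for 0.02 s.
2. the falling cover is caught and carried on a finger, well before it is shut (value of joint cover between 0.15 and 1 rad and velocity of joint cover above -0.28 rad/s and contact force between the fingers and cover above 0.3 N), for 0.2 s.
3. the cover is shut (value of joint cover below 0.03 rad), for 0.2 s.
At the end, for the whole second after the job is handed in: The cover is fully shut (within 0.03 rad), nothing touches it, and all bystanders stand within 30 mm of their places (value of joint cover below 0.03 rad and contact force between the fingers and cover below 0.05 N).
It fails at once if the cover lands with a knock (faster than 0.38 rad/s in the last 0.05 rad) (value of joint cover below 0.05 rad and velocity of joint cover below -0.38 rad/s).
It fails at once if the cover is gripped or forced (more than 15 N between fingers and cover) (contact force between the fingers and cover above 15 N).
It fails at once if a bystander is moved by more than 30 mm, lifted or tipped (distance of any of reagent_bottle, beaker, vial, flask, cork_ring, spatula, cuvette_box from where it was at the start of the episode above 0.03 m or angle between any of reagent_bottle, beaker, vial, flask, cork_ring, spatula, cuvette_box's own z axis and vertical above 0.3 rad).
It also fails if it takes over 56 s, if anything falls off the work surface, if the arm or the gripper's body presses on something with over 40 N, if the wrist force passes 120 N, or if a joint passes its speed limit or range.

## Working session

There is one attempt and no reset: what is moved stays moved. The work goes in short steps, Python scripts to look and compute and a tool call to move; the robot and the scene stay as the last step left them, time stands still between calls to the robot, and variables do not carry over. Pictures are saved under pics/ and viewed, at most 10 in all, crops included, and the job is handed in when it is done.

Besides the shell and the picture viewer there is one more tool, called after "Call:" as name(argument=value, ...), one argument or row to a line, values as JSON. jog_arm: Moves the arm, as the interface text tells. Its arguments: {"type":"object","properties":{"moves":{"type":"array"},"force":{"type":"number"}},"required":["moves"]}

```bash
mkdir -p pics; python3 - <<'E'
from station import manip
import cv2,numpy as np
s=manip.read_state();print(s['time'],s['position'],np.round(s['tool_rot'],3).tolist(),s['opening'],manip.pinch_z)
for c in("scene","top"):
    d=manip.camera(c);cv2.imwrite(f"pics/{c}1.png",d["img"][:,:,::-1])
    for n in["photometer","hinge_line","cover_lip","reagent_bottle","beaker","vial","flask","cork_ring","spatula","cuvette_box"]:
        r=manip.place_of(c,n)
        print(c,n,[(np.round(x["position"],3).tolist(),round(x["score"],2)) for x in r[:2]])
print(manip.read_state()['time'])
E
```

```text
0.0 [0.22340064 0.58296001 0.20260191] [[-0.934, 0.358, -0.001], [0.358, 0.934, -0.002], [-0.0, -0.002, -1.0]] 0.08805874740677824 0.0187
scene photometer [([0.545, 0.091, 0.002], 0.93)]
scene hinge_line [([0.608, 0.073, 0.096], 0.96), ([0.411, 0.368, -0.003], 0.2)]
scene cover_lip [([0.506, -0.064, 0.002], 0.74), ([0.657, 0.059, 0.259], 0.7)]
scene reagent_bottle [([0.503, -0.062, 0.004], 0.57)]
scene beaker [([0.38, -0.048, 0.001], 0.79)]
scene vial [([0.462, 0.29, 0.001], 0.44)]
scene flask [([0.414, 0.369, -0.004], 0.58), ([0.608, 0.073, 0.102], 0.17)]
scene cork_ring [([0.561, 0.413, -0.002], 0.82)]
scene spatula [([0.35, -0.486, 0.001], 0.4)]
scene cuvette_box [([0.598, -0.443, 0.002], 0.76), ([0.348, -0.484, 0.002], 0.54)]
top photometer []
top hinge_line [([0.611, 0.072, 0.104], 0.59)]
top cover_lip [([0.506, -0.061, -0.001], 0.68), ([0.658, 0.056, 0.26], 0.56)]
top reagent_bottle [([0.505, -0.059, 0.001], 0.55)]
top beaker [([0.383, -0.044, -0.005], 0.71), ([0.462, 0.292, -0.002], 0.55)]
top vial [([0.462, 0.294, 0.001], 0.48)]
top flask [([0.415, 0.369, -0.002], 0.65)]
top cork_ring [([0.558, 0.418, 0.005], 0.97)]
top spatula [([0.347, -0.486, 0.003], 0.43)]
top cuvette_box [([0.602, -0.443, 0.002], 0.84)]
1.1
```

View pics/scene1.png

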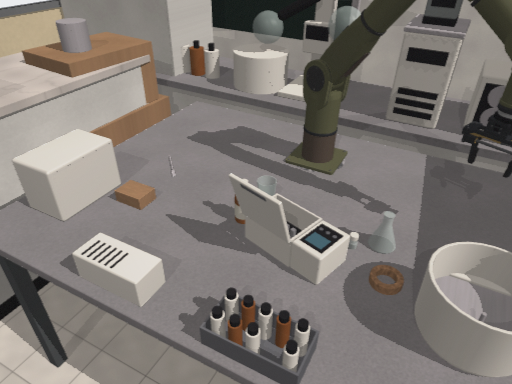

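View pics/top1.png

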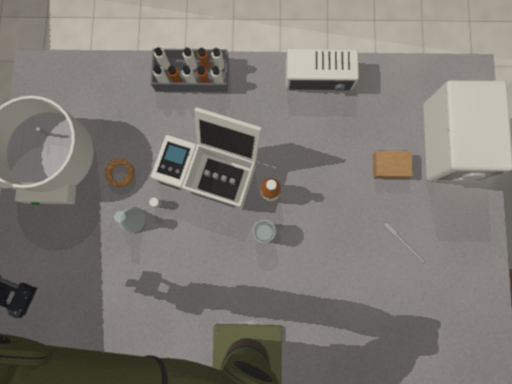

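Scene: the cover (white plate, top view about (226,140), scene about (258,210)) leans back. The bay is at top view (218,180) and the network positions agree with that. I take the origin as (0.543, 0.091) and the yaw as about -15.5°. The bottle, beaker, vial and flask stand clear of the front corridor. First I'll raise the hand, shut the fingers and move over to the front.

Call:
jog_arm(
  moves=[
    [[0,0,0.15,0,0,0,255],[0.02,-0.05,0.35,0,0,0.05,255],[0.07,-0.2,0.5,0,0,0.1,255],[0.12,-0.35,0.6,0,0,0.15,255],[0.17,-0.5,0.65,0,0,0.19,255],[0.22,-0.65,0.65,0,0,0.19,255],[0.27,-0.8,0.65,0,0,0.19,255],[0.32,-0.95,0.65,0,0,0.19,255],[0.35,-1,0.65,0,0,0.19,255],[0.35,-1,0.65,0,0,0.19,255]],
  ],
  force=10,
)

```text
time: 2.1
position: [0.2947, 0.3827, 0.3337]
tool_rot: [[-0.963, 0.27, 0.001], [0.27, 0.963, 0.0], [-0.001, 0.0, -1.0]]
ft_force: [0.6, 0.5, 0.6]
opening: 0.0101
grip_force: 0.0
```

Call:
jog_arm(
  moves=[
    [[0.05,-0.15,0,0,0,0,255],[0.1,-0.3,0,-0.05,-0.18,0,255],[0.15,-0.45,0,-0.1,-0.36,0,255],[0.2,-0.6,0,-0.15,-0.54,0,255],[0.25,-0.75,0,-0.2,-0.72,0,255],[0.3,-0.9,0,-0.267,-0.964,0,255],[0.35,-1,0,-0.267,-0.964,0,255],[0.4,-1,0,-0.267,-0.964,0,255],[0.45,-1,0,-0.267,-0.964,0,255],[0.45,-1,0,-0.267,-0.964,0,255]],
  ],
)

```text
time: 3.1
position: [0.3854, 0.186, 0.3339]
tool_rot: [[-0.845, 0.268, 0.463], [0.237, 0.963, -0.126], [-0.48, 0.003, -0.877]]
ft_force: [-0.0, 0.8, -0.3]
opening: 0.0006
grip_force: 0.0
```

Call:
jog_arm(
  moves=[
    [[0.02,-0.03,-0.1,0,0,0,255],[0.04,-0.06,-0.2,0,0,0,255],[0.06,-0.1,-0.3,-0.03,-0.1,0,255],[0.08,-0.14,-0.4,-0.06,-0.22,0,255],[0.1,-0.18,-0.5,-0.09,-0.33,0,255],[0.12,-0.22,-0.6,-0.12,-0.44,0,255],[0.15,-0.26,-0.72,-0.15,-0.55,0,255],[0.18,-0.3,-0.84,-0.15,-0.55,0,255],[0.2,-0.32,-0.95,-0.15,-0.55,0,255],[0.2,-0.32,-1,-0.15,-0.55,0,255]],
  ],
)

```text
time: 4.1
position: [0.4228, 0.1351, 0.1683]
tool_rot: [[-0.746, 0.254, 0.616], [0.056, 0.945, -0.322], [-0.664, -0.206, -0.719]]
ft_force: [-0.6, -0.8, -1.2]
opening: 0.0008
grip_force: 0.0
```

```bash
cat > h.py <<'E'
from station import manip
import numpy as np
O=np.array([.543,.091]);c,s=np.cos(np.radians(-15.5)),np.sin(np.radians(-15.5))
X=np.array([c,s]);Y=np.array([-s,c])
def loc(p):
    d=np.array(p[:2])-O;return np.round([d@X,d@Y,p[2]],4)
def wor(x,y,z):return np.round(np.r_[O+x*X+y*Y,z],4)
def lid(cams=("scene","top")):
    for k in cams:
        manip.camera(k)
        for r in manip.place_of(k,"cover_lip")[:2]:
            p=loc(r["position"]);print(k,p,round(r["score"],2),"theta",round(np.arctan2(p[2]-.1,.07-p[0]),3))
def st():
    q=manip.read_state();print(q["time"],"tcp",np.round(q["position"],4),"loc",loc(q["position"]),"tilt",round(np.degrees(np.arccos(-q["tool_rot"][2][2])),1),"F",np.round(q["ft_force"],1),"J",np.round(q["joints"]))
E
python3 - <<'E'
from h import *
import cv2
st();lid()
cv2.imwrite("pics/s2.png",manip.camera("scene")["img"][:,:,::-1])
th=np.linspace(.8,0,5)
f=np.radians(45)
for t in th:
    lp=np.array([.07-.165*np.cos(t),.1+.165*np.sin(t)])
    tcp=lp+.02*np.array([np.sin(f),-np.cos(f)])-.0095*np.array([np.cos(f),np.sin(f)])
    print(round(t,2),np.round(tcp,4),wor(tcp[0],0,tcp[1]))
print(wor(.17,0,.225),wor(.065,0,.225))
E
```

```text
4.1 tcp [0.4228 0.1351 0.1683] loc [-0.1276  0.0103  0.1683] tilt 44.0 F [-0.6 -0.8 -1.2] J [-22.  56. -71. 146.  78.  96. -79.]
scene [ 0.1202 -0.0026  0.2613] 0.69 theta 1.873
top [ 0.1198 -0.0037  0.2632] 0.87 theta 1.867
0.8 [-0.0375  0.1975] [0.5068 0.101  0.1975]
0.6 [-0.0588  0.1723] [0.4864 0.1067 0.1723]
0.4 [-0.0746  0.1434] [0.4712 0.1109 0.1434]
0.2 [-0.0843  0.1119] [0.4618 0.1135 0.1119]
0.0 [-0.0876  0.0791] [0.4586 0.1144 0.0791]
[0.7068 0.0456 0.225 ] [0.6056 0.0736 0.225 ]
```

Call:
jog_arm(
  moves=[
    [[0,0,0,0.05,0.2,0,255],[0,0,0,0.1,0.4,0,255],[0,0,0,0.15,0.55,0,255],[0,0,0,0.15,0.55,0,255],[0,0,0,0.15,0.55,0,255],[0,0,-0.05,0.15,0.55,0,255],[0,0,-0.1,0.15,0.55,0,255],[0.02,0,-0.15,0.15,0.55,0,255],[0.04,0,-0.2,0.15,0.55,0,255],[0.05,0,-0.2,0.15,0.55,0,255]],
  ],
)

```text
time: 5.35
position: [0.4322, 0.1326, 0.1272]
tool_rot: [[-0.899, 0.193, 0.393], [0.09, 0.96, -0.266], [-0.429, -0.204, -0.88]]
ft_force: [0.4, 0.2, 0.2]
opening: 0.0004
grip_force: 0.0
```

```bash
python3 - <<'E'
from h import *
st();print(np.round(manip.read_state()["tool_rot"],3))
E
```

```text
5.35 tcp [0.4322 0.1326 0.1272] loc [-0.1179  0.0105  0.1272] tilt 28.3 F [0.4 0.2 0.2] J [ -5.  57. -76. 137.  81.  85. -54.]
[[-0.899  0.193  0.393]
 [ 0.09   0.96  -0.266]
 [-0.429 -0.204 -0.88 ]]
```

View pics/s2.png

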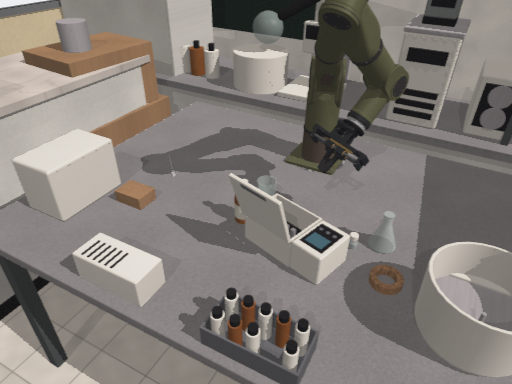

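The arm's elbow limit (joint 4) rules out a 45° tilt here, so I'll use about 28°. I'll check that the low pose is reachable.

```bash
cat >> h.py <<'E'
from scipy.spatial.transform import Rotation as Ro
def Rt(tilt):
    R0=np.column_stack([np.r_[-X,0],np.r_[Y,0],[0,0,-1.]])
    return Ro.from_rotvec(-tilt*np.r_[Y,0])*Ro.from_matrix(R0)
def go(x,y,z,tilt):
    q=manip.read_state();d=(wor(x,y,z)-q["position"])/.2
    r=(Rt(tilt)*Ro.from_matrix(q["tool_rot"]).inv()).as_rotvec()/.5
    print("go",(x,y,z,tilt),np.round(d,3),np.round(r,3))
E
python3 - <<'E'
from h import *
go(-.105,0,.085,.5)
E
```

```text
go (-0.105, 0, 0.085, 0.5) [ 0.048 -0.068 -0.211] [ 0.378 -0.186 -0.134]
```

Call:
jog_arm(
  moves=[
    [[0,0,0,0.1,-0.05,-0.03,255],[0,0,0,0.2,-0.1,-0.07,255],[0,0,0,0.3,-0.15,-0.1,255],[0,-0.02,0,0.38,-0.19,-0.13,255],[0.02,-0.05,-0.05,0.38,-0.19,-0.13,255],[0.05,-0.07,-0.1,0.38,-0.19,-0.13,255],[0.05,-0.07,-0.15,0.38,-0.19,-0.13,255],[0.05,-0.07,-0.21,0.38,-0.19,-0.13,255],[0.05,-0.07,-0.21,0.38,-0.19,-0.13,255],[0.05,-0.07,-0.21,0.38,-0.19,-0.13,255]],
  ],
)

```text
time: 6.35
position: [0.4433, 0.1194, 0.0866]
tool_rot: [[-0.844, 0.267, 0.464], [0.236, 0.964, -0.126], [-0.481, 0.003, -0.877]]
ft_force: [-0.3, 1.0, -0.6]
opening: 0.0004
grip_force: 0.0
```

```bash
python3 - <<'E'
from h import *
st();print(np.round(manip.read_state()["tool_rot"],3))
go(-.105,0,.3,.5);go(-.105,0,.3,0)
E
```

```text
6.35 tcp [0.4433 0.1194 0.0866] loc [-0.1037  0.0007  0.0866] tilt 28.8 F [-0.3  1.  -0.6] J [  0.  68. -82. 147.  94.  94. -71.]
[[-0.844  0.267  0.464]
 [ 0.236  0.964 -0.126]
 [-0.481  0.003 -0.877]]
go (-0.105, 0, 0.3, 0.5) [-0.007 -0.002  1.067] [-0.005  0.006 -0.   ]
go (-0.105, 0, 0.3, 0) [-0.007 -0.002  1.067] [0.262 0.969 0.001]
```

Call:
jog_arm(
  moves=[
    [[0,0,0.15,0,0,0,255],[0,0,0.3,0,0,0,255],[0,0,0.45,0,0,0,255],[0,0,0.6,0.05,0.2,0,255],[0,0,0.75,0.1,0.4,0,255],[0,0,0.9,0.15,0.6,0,255],[0,0,1,0.21,0.8,0,255],[0.03,0,1,0.26,0.97,0,255],[0.06,0,1,0.26,0.97,0,255],[0.06,0,1,0.26,0.97,0,255]],
  ],
)

```text
time: 7.35
position: [0.4573, 0.1186, 0.2871]
tool_rot: [[-0.962, 0.272, 0.001], [0.272, 0.962, 0.0], [-0.001, 0.001, -1.0]]
ft_force: [0.6, 0.3, -0.7]
opening: 0.0007
grip_force: 0.0
```

```bash
python3 - <<'E'
from h import *
st()
go(.17,0,.32,0);go(.17,0,.225,0)
E
```

```text
7.35 tcp [0.4573 0.1186 0.2871] loc [-0.0899  0.0037  0.2871] tilt 0.0 F [ 0.6  0.3 -0.7] J [ 25.  40. -81. 107.  42.  71.   5.]
go (0.17, 0, 0.32, 0) [ 1.247 -0.365  0.164] [-0.001  0.001  0.011]
go (0.17, 0, 0.225, 0) [ 1.247 -0.365 -0.311] [-0.001  0.001  0.011]
```

Call:
jog_arm(
  moves=[
    [[0,0,0.12,0,0,0,255],[0.03,-0.01,0.2,0,0,0,255],[0.15,-0.05,0.2,0,0,0,255],[0.27,-0.08,0.2,0,0,0,255],[0.4,-0.12,0.2,0,0,0,255],[0.55,-0.16,0.2,0,0,0,255],[0.7,-0.2,0.2,0,0,0,255],[0.85,-0.25,0.2,0,0,0,255],[1,-0.3,0.2,0,0,0,255],[1,-0.3,0.2,0,0,0,255]],
  ],
)

```text
time: 8.35
position: [0.6572, 0.0582, 0.3252]
tool_rot: [[-0.963, 0.27, 0.0], [0.27, 0.963, -0.002], [-0.001, -0.002, -1.0]]
ft_force: [0.5, -0.5, -0.5]
opening: 0.0004
grip_force: 0.0
```

Call:
jog_arm(
  moves=[
    [[0.1,-0.03,0,0,0,0,255],[0.25,-0.07,0,0,0,0,255],[0.25,-0.07,-0.05,0,0,0,255],[0.25,-0.07,-0.15,0,0,0,255],[0.25,-0.07,-0.25,0,0,0,255],[0.25,-0.07,-0.35,0,0,0,255],[0.25,-0.07,-0.43,0,0,0,255],[0.25,-0.07,-0.5,0,0,0,255],[0.25,-0.07,-0.5,0,0,0,255],[0.25,-0.07,-0.5,0,0,0,255]],
  ],
)

```text
time: 9.35
position: [0.7054, 0.0458, 0.2277]
tool_rot: [[-0.964, 0.267, 0.001], [0.267, 0.964, -0.001], [-0.001, -0.0, -1.0]]
ft_force: [0.8, 0.3, -0.4]
opening: 0.0005
grip_force: 0.0
```

```bash
python3 - <<'E'
from h import *
import cv2
st();go(.1,0,.225,0);lid()
cv2.imwrite("pics/s3.png",manip.camera("scene")["img"][:,:,::-1])
E
```

```text
9.35 tcp [0.7054 0.0458 0.2277] loc [ 1.685e-01 -1.000e-04  2.277e-01] tilt 0.1 F [ 0.8  0.3 -0.4] J [ 19.  58. -70.  70.  53.  84.  31.]
go (0.1, 0, 0.225, 0) [-0.33   0.092 -0.014] [ 0.001  0.003 -0.001]
scene [1.222e-01 2.000e-04 2.614e-01] 0.95 theta 1.884
top [ 0.1185 -0.0027  0.2585] 0.96 theta 1.868
top [-0.1175 -0.1739 -0.0014] 0.49 theta -0.496
```

View pics/s3.png

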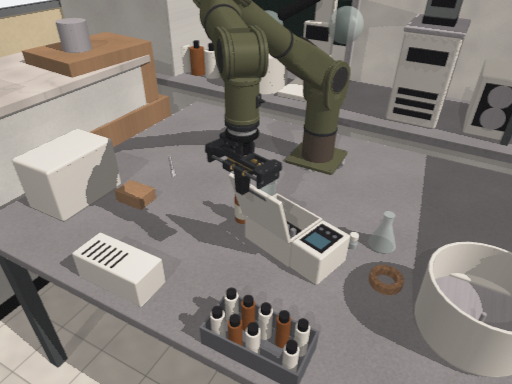

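The finger (scene about (243,185)) is behind the plate and clear of it. Now I push slowly.

Call:
jog_arm(
  moves=[
    [[-0.06,0.016,0,0,0,0,255],[-0.11,0.03,0,0,0,0,255],[-0.14,0.04,0,0,0,0,255],[-0.17,0.047,0,0,0,0,255],[-0.2,0.056,0,0,0,0,255],[-0.23,0.064,0,0,0,0,255],[-0.26,0.072,0,0,0,0,255],[-0.29,0.08,0,0,0,0,255],[-0.31,0.086,0,0,0,0,255],[-0.33,0.092,0,0,0,0,255]],
  ],
)

```text
time: 10.6
position: [0.6392, 0.064, 0.2274]
tool_rot: [[-0.964, 0.267, 0.001], [0.267, 0.964, -0.001], [-0.002, -0.001, -1.0]]
ft_force: [0.6, -0.0, 0.6]
opening: 0.0005
grip_force: 0.0
```

```bash
python3 - <<'E'
from h import *
st();go(.066,0,.225,0);lid(("scene",));lid(("top",))
E
```

```text
10.6 tcp [0.6392 0.064  0.2274] loc [ 0.1    -0.0003  0.2274] tilt 0.1 F [ 0.6 -0.   0.6] J [ 22.  55. -72.  83.  52.  79.  23.]
go (0.066, 0, 0.225, 0) [-0.163  0.047 -0.012] [0.002 0.003 0.   ]
scene [ 0.1199 -0.0006  0.2595] 0.73 theta 1.874
scene [ 0.1938 -0.5007  0.0017] 0.56 theta -2.471
top [ 0.1167 -0.0049  0.2594] 0.98 theta 1.856
top [-0.1184 -0.1741 -0.0039] 0.52 theta -0.504
```

```bash
python3 - <<'E'
from h import *
import cv2
a=manip.camera("scene")["img"][120:280,180:380,::-1];b=manip.camera("top")["img"][90:230,140:300,::-1]
a=cv2.resize(a,(400,320));b=cv2.resize(b,(366,320));cv2.imwrite("pics/s4.png",np.hstack([a,b]))
E
```

```text
(no output)
```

View pics/s4.png

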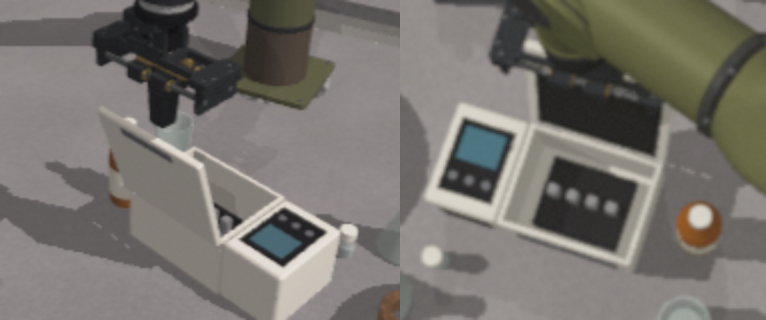

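```bash
python3 - <<'E'
from h import *
import cv2
q=manip.read_state()
pts={"tcp":q["position"],"lip":wor(.12,0,.257),"lipL":wor(.12,.092,.257),"lipR":wor(.12,-.092,.257),"hL":wor(.07,.092,.1),"hR":wor(.07,-.092,.1),"fL":wor(-.07,.09,.1),"fR":wor(-.07,-.09,.1)}
for k,sl in(("scene",(120,280,180,380)),("top",(90,230,140,300))):
    d=manip.camera(k);f=192/np.tan(np.radians(d["fov_y"]/2));im=d["img"][:,:,::-1]
    im=cv2.resize(im,None,fx=4,fy=4,interpolation=cv2.INTER_CUBIC);print(k,"cam",np.round(loc(-np.array(d["R"]).T@d["t"]),2))
    for n,p in pts.items():
        c=np.array(d["R"])@p+d["t"];u=(f*c[0]/c[2]+d["cx"],f*c[1]/c[2]+d["cy"]);print(n,np.round(u))
        cv2.circle(im,(int(u[0]*4+2),int(u[1]*4+2)),4,(0,0,255) if n=="tcp" else (255,0,0),-1)
    r0,r1,c0,c1=sl;o=im[r0*4:r1*4,c0*4:c1*4]
    cv2.imwrite(f"pics/p_{k}.png",cv2.resize(o,None,fx=.9,fy=.9))
E
```

```text
scene cam [0.72 0.56 0.8 ]
tcp [260. 193.]
lip [256. 187.]
lipL [283. 202.]
lipR [231. 173.]
hL [292. 241.]
hR [244. 212.]
fL [322. 218.]
fR [276. 193.]
top cam [-0.19 -0.19  1.32]
tcp [226. 130.]
lip [227. 120.]
lipL [194. 111.]
lipR [261. 130.]
hL [197. 144.]
hR [256. 161.]
fL [183. 189.]
fR [242. 206.]
```

View pics/p_scene.png

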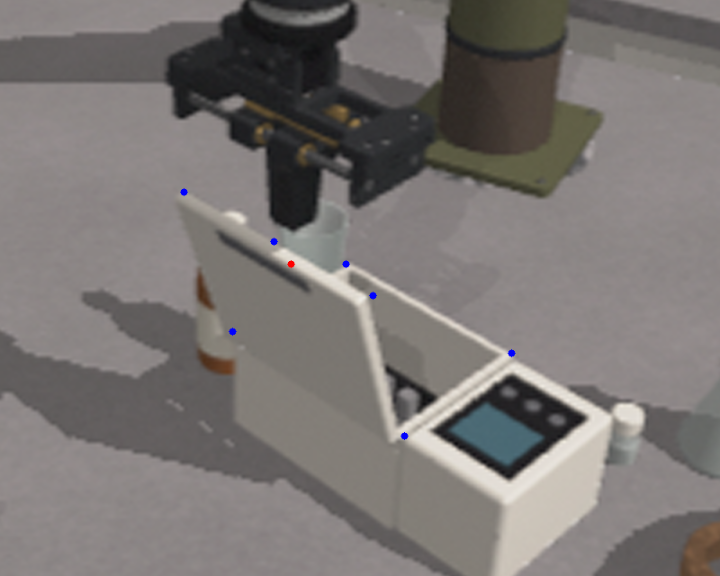

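View pics/p_top.png

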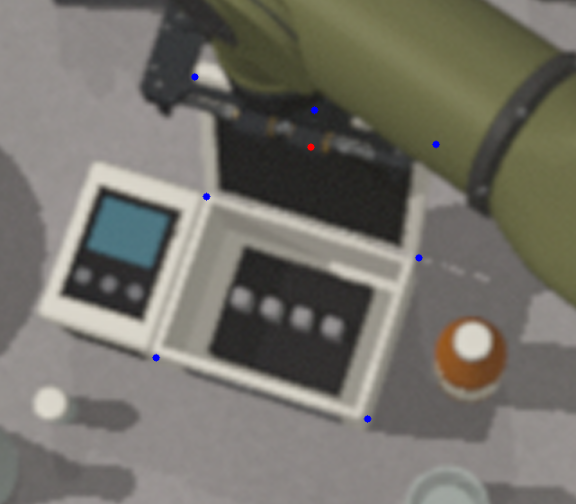

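```bash
python3 - <<'E'
from h import *
import cv2
# pixel of visible finger end in scene -> height if directly above TCP
q=manip.read_state();d=manip.camera("scene");R=np.array(d["R"]);f=192/np.tan(np.radians(d["fov_y"]/2))
for dz in(0,.02,.03,.04,.06):
  for n,p in(("axis",q["position"]+[0,0,dz]),):
    c=R@p+d["t"];print(dz,np.round([(f*c[0]/c[2]+d["cx"]-180)*3.6,(f*c[1]/c[2]+d["cy"]-120)*3.6]))
w=manip.camera("wrist");print(np.round(w["mount"],3));cv2.imwrite("pics/w.png",w["img"][:,:,::-1])
E
```

```text
0 [290. 263.]
0.02 [290. 240.]
0.03 [291. 228.]
0.04 [291. 216.]
0.06 [292. 192.]
[[-0.    -0.959 -0.283  0.072]
 [ 1.    -0.001  0.001 -0.   ]
 [-0.001 -0.283  0.959 -0.18 ]
 [ 0.     0.     0.     1.   ]]
```

View pics/w.png

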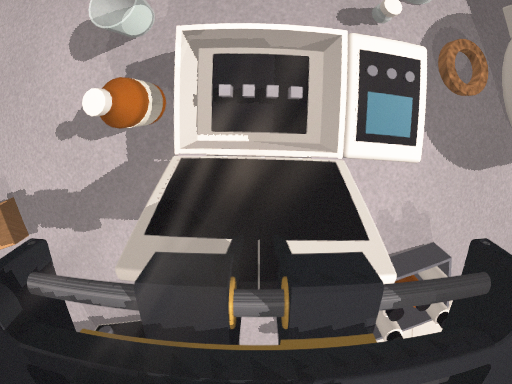

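```bash
python3 - <<'E'
from h import *
w=manip.camera("wrist");M=np.linalg.inv(np.array(w["mount"]));f=192/np.tan(np.radians(w["fov_y"]/2));print(w["fov_y"])
for x in(-.009,.009):
  for z in(0,-.01,-.02,-.03,-.04):
    c=(M@[x,0,z,1])[:3];r=np.hypot(c[0],c[1]);a=np.arctan2(r,c[2]);print(x,z,np.round([w["cx"]+f*a*c[0]/r,w["cy"]+f*a*c[1]/r]))
E
```

```text
65.70646984690485
-0.009 0 [259. 239.]
-0.009 -0.01 [259. 246.]
-0.009 -0.02 [259. 253.]
-0.009 -0.03 [259. 261.]
-0.009 -0.04 [259. 269.]
0.009 0 [259. 214.]
0.009 -0.01 [259. 219.]
0.009 -0.02 [259. 225.]
0.009 -0.03 [259. 232.]
0.009 -0.04 [259. 239.]
```

The shut fingertips (scene crop about (290,228)) end about 38 mm behind the reported TCP. The scene and wrist views both show this, so the finger passed just over the plate's edge without touching it. I'll take the effective tip as TCP minus 38 mm along the tool axis, go back behind the cover and go lower.

Call:
jog_arm(
  moves=[
    [[0,0,0.12,0,0,0,255],[0.1,-0.03,0.12,0,0,0,255],[0.22,-0.06,0.12,0,0,0,255],[0.36,-0.1,0.1,0,0,0,255],[0.38,-0.105,0.05,0,0,0,255],[0.38,-0.105,-0.04,0,0,0,255],[0.38,-0.105,-0.14,0,0,0,255],[0.38,-0.105,-0.22,0,0,0,255],[0.38,-0.105,-0.22,0,0,0,255],[0.38,-0.105,-0.22,0,0,0,255]],
  ],
)

```text
time: 12.15
position: [0.7151, 0.043, 0.183]
tool_rot: [[-0.964, 0.267, 0.0], [0.267, 0.964, -0.001], [-0.001, -0.001, -1.0]]
ft_force: [1.0, 0.8, 0.7]
opening: 0.0002
grip_force: 0.0
```

```bash
python3 - <<'E'
from h import *
import cv2
st();go(.11,0,.183,0);go(.066,0,.183,0)
im=manip.camera("scene")["img"][120:240,190:340,::-1];cv2.imwrite("pics/s5.png",cv2.resize(im,None,fx=4,fy=4))
E
```

```text
12.15 tcp [0.7151 0.043  0.183 ] loc [ 0.1786 -0.0003  0.183 ] tilt 0.1 F [1.  0.8 0.7] J [ 19.  61. -69.  71.  56.  82.  31.]
go (0.11, 0, 0.183, 0) [-0.33   0.093 -0.   ] [ 0.002  0.001 -0.001]
go (0.066, 0, 0.183, 0) [-0.542  0.152 -0.   ] [ 0.002  0.001 -0.001]
```

View pics/s5.png

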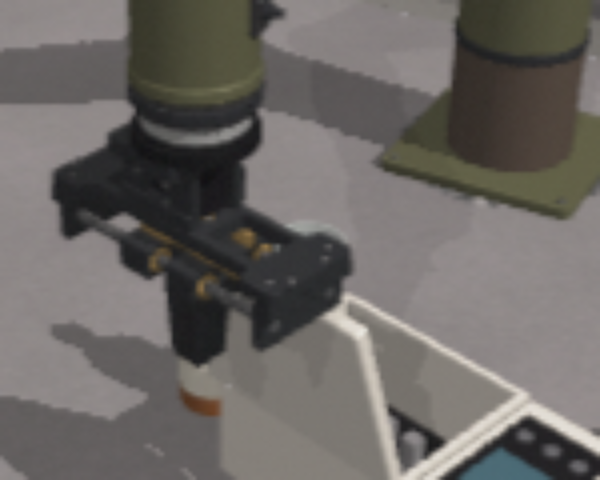

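```bash
python3 - <<'E'
from h import *
d=manip.camera("scene");R=np.array(d["R"]);f=192/np.tan(np.radians(d["fov_y"]/2))
for z in(.19,.2,.21,.22,.23,.28,.29):
    c=R@wor(.1876,.0175,z)+d["t"];print(z,np.round([(f*c[0]/c[2]+d["cx"]-190)*4,(f*c[1]/c[2]+d["cy"]-120)*4]))
for z in(.26,.28,.3,.32):
    c=R@wor(.1786+.0375,.0935,z)+d["t"];print("body",z,np.round([(f*c[0]/c[2]+d["cx"]-190)*4,(f*c[1]/c[2]+d["cy"]-120)*4]))
E
```

```text
0.19 [206. 409.]
0.2 [206. 396.]
0.21 [206. 383.]
0.22 [206. 371.]
0.23 [206. 358.]
0.28 [205. 290.]
0.29 [205. 276.]
body 0.26 [264. 394.]
body 0.28 [265. 366.]
body 0.3 [265. 337.]
body 0.32 [266. 307.]
```

Call:
jog_arm(
  moves=[
    [[-0.08,0.022,0,0,0,0,255],[-0.15,0.042,0,0,0,0,255],[-0.18,0.05,0,0,0,0,255],[-0.21,0.059,0,0,0,0,255],[-0.23,0.064,0,0,0,0,255],[-0.25,0.07,0,0,0,0,255],[-0.27,0.076,0,0,0,0,255],[-0.29,0.081,0,0,0,0,255],[-0.31,0.087,0,0,0,0,255],[-0.33,0.093,0,0,0,0,255]],
  ],
)

```text
time: 13.25
position: [0.649, 0.0615, 0.1832]
tool_rot: [[-0.964, 0.267, 0.001], [0.267, 0.964, -0.001], [-0.001, -0.001, -1.0]]
ft_force: [1.5, -0.7, 1.4]
opening: 0.0005
grip_force: 0.7
```

```bash
python3 - <<'E'
from h import *
st();go(.066,0,.183,0);lid();lid()
E
```

```text
13.25 tcp [0.649  0.0615 0.1832] loc [ 1.101e-01 -1.000e-04  1.832e-01] tilt 0.1 F [ 1.5 -0.7  1.4] J [ 21.  58. -70.  84.  55.  76.  22.]
go (0.066, 0, 0.183, 0) [-0.212  0.059 -0.001] [ 0.003  0.001 -0.   ]
scene [0.0858 0.001  0.2673] 0.73 theta 1.665
top [ 0.0834 -0.0022  0.2664] 0.59 theta 1.651
scene [ 0.0874 -0.0018  0.2642] 0.89 theta 1.676
scene [-0.1997  0.2376 -0.0024] 0.25 theta -0.363
top [ 0.0882 -0.0044  0.2679] 0.64 theta 1.679
top [-0.1158 -0.1754 -0.0018] 0.31 theta -0.501
```

Call:
jog_arm(
  moves=[
    [[-0.02,0.006,0,0,0,0,255],[-0.04,0.011,0,0,0,0,255],[-0.06,0.017,0,0,0,0,255],[-0.08,0.022,0,0,0,0,255],[-0.1,0.028,0,0,0,0,255],[-0.12,0.033,0,0,0,0,255],[-0.14,0.039,0,0,0,0,255],[-0.155,0.043,0,0,0,0,255],[-0.17,0.047,0,0,0,0,255],[-0.185,0.051,0,0,0,0,255]],
  ],
)

```text
time: 14.65
position: [0.6121, 0.0717, 0.1831]
tool_rot: [[-0.964, 0.267, 0.001], [0.267, 0.964, -0.001], [-0.001, -0.001, -1.0]]
ft_force: [1.0, -0.3, -0.3]
opening: -0.0001
grip_force: 0.4
```

```bash
python3 - <<'E'
from h import *
st();lid()
E
```

```text
14.65 tcp [0.6121 0.0717 0.1831] loc [ 7.170e-02 -1.000e-04  1.831e-01] tilt 0.1 F [ 1.  -0.3 -0.3] J [ 22.  56. -71.  91.  55.  74.  17.]
scene [0.0418 0.0017 0.2663] 0.78 theta 1.403
top [0.0374 0.0008 0.2658] 0.74 theta 1.377
```

The cover is at about 1.39 rad, past balance and falling. Now over the top to the front.

Call:
jog_arm(
  moves=[
    [[0.03,-0.008,0.21,0,0,0,255],[-0.058,0.016,0.36,0,0,0,255],[-0.275,0.076,0.36,-0.053,-0.193,0,255],[-0.49,0.136,0.36,-0.117,-0.424,0,255],[-0.708,0.196,0.36,-0.187,-0.675,0,255],[-0.82,0.227,0.335,-0.267,-0.964,0,255],[-0.77,0.214,0.16,-0.267,-0.964,0,255],[-0.747,0.207,-0.015,-0.267,-0.964,0,255],[-0.723,0.2,-0.165,-0.267,-0.964,0,255],[-0.708,0.196,-0.295,-0.267,-0.964,0,255]],
  ],
)

```text
time: 15.85
position: [0.4705, 0.1111, 0.1228]
tool_rot: [[-0.846, 0.266, 0.463], [0.232, 0.964, -0.129], [-0.48, -0.002, -0.877]]
ft_force: [0.5, -0.6, -0.5]
opening: 0.0003
grip_force: 0.0
```

```bash
python3 - <<'E'
from h import *
st();lid(("scene",));go(-.0537,0,.1237,.5)
E
```

```text
15.85 tcp [0.4705 0.1111 0.1228] loc [-0.0752  0.      0.1228] tilt 28.7 F [ 0.5 -0.6 -0.5] J [ -1.  49. -60. 142.  99.  67. -64.]
scene [0.0256 0.0041 0.2589] 0.7 theta 1.298
go (-0.0537, 0, 0.1237, 0.5) [ 0.109 -0.025  0.013] [ 0.006 -0.01  -0.   ]
```

Call:
jog_arm(
  moves=[
    [[0.04,-0.01,0,0,0,0,255],[0.08,-0.02,0.01,0,0,0,255],[0.11,-0.025,0.01,0,0,0,255],[0.11,-0.025,0.01,0,0,0,255],[0.11,-0.025,0.01,0,0,0,255],[0.11,-0.025,0.01,0,0,0,255],[0.11,-0.025,0.01,0,0,0,255],[0.11,-0.025,0.01,0,0,0,255],[0.11,-0.025,0.01,0,0,0,255],[0.11,-0.025,0.01,0,0,0,255]],
  ],
)

```text
time: 16.95
position: [0.4929, 0.106, 0.1263]
tool_rot: [[-0.845, 0.267, 0.463], [0.234, 0.964, -0.129], [-0.481, -0.001, -0.877]]
ft_force: [-0.2, 0.2, -0.9]
opening: 0.0007
grip_force: 0.0
```

```bash
python3 - <<'E'
from h import *
st();lid(("scene",))
E
```

```text
16.95 tcp [0.4929 0.106  0.1263] loc [-0.0523  0.001   0.1263] tilt 28.7 F [-0.2  0.2 -0.9] J [  2.  49. -60. 139.  99.  65. -58.]
```

Call:
jog_arm(
  moves=[
    [[0,0,0,0,0,0,255],[0,0,0,0,0,0,255],[0,0,0,0,0,0,255],[0,0,0,0,0,0,255],[0,0,0,0,0,0,255],[0,0,0,0,0,0,255],[0,0,0,0,0,0,255],[0,0,0,0,0,0,255],[0,0,0,0,0,0,255],[0,0,0,0,0,0,255]],
  ],
)

```text
time: 18.05
position: [0.493, 0.1058, 0.1264]
tool_rot: [[-0.845, 0.268, 0.463], [0.234, 0.964, -0.129], [-0.481, -0.001, -0.877]]
ft_force: [0.8, 0.2, -0.8]
opening: 0.0004
grip_force: 0.0
```

```bash
python3 - <<'E'
from h import *
st();lid()
E
```

```text
18.05 tcp [0.493  0.1058 0.1264] loc [-0.0522  0.0009  0.1264] tilt 28.7 F [ 0.8  0.2 -0.8] J [  2.  49. -60. 139.  99.  65. -58.]
scene [-0.048   0.002   0.2151] 0.96 theta 0.773
top [-0.0556  0.0028  0.2088] 0.57 theta 0.714
```

Call:
jog_arm(
  moves=[
    [[0,0,0,0,0,0,255],[0,0,0,0,0,0,255],[0,0,0,0,0,0,255],[0,0,0,0,0,0,255],[0,0,0,0,0,0,255],[0,0,0,0,0,0,255],[0,0,0,0,0,0,255],[0,0,0,0,0,0,255],[0,0,0,0,0,0,255],[0,0,0,0,0,0,255]],
  ],
)

```text
time: 19.25
position: [0.4929, 0.1059, 0.1264]
tool_rot: [[-0.845, 0.268, 0.463], [0.234, 0.964, -0.129], [-0.481, -0.001, -0.877]]
ft_force: [-0.7, -0.7, -1.8]
opening: 0.0005
grip_force: 0.8
```

```bash
python3 - <<'E'
from h import *
import cv2
st();lid()
im=manip.camera("scene")["img"][110:270,180:380,::-1];cv2.imwrite("pics/s6.png",cv2.resize(im,None,fx=3.5,fy=3.5))
E
```

```text
19.25 tcp [0.4929 0.1059 0.1264] loc [-0.0522  0.0009  0.1264] tilt 28.7 F [-0.7 -0.7 -1.8] J [  2.  49. -60. 139.  99.  65. -58.]
scene [-0.0719  0.0049  0.1834] 0.62 theta 0.531
top [-0.0722  0.0028  0.1849] 0.81 theta 0.538
```

View pics/s6.png

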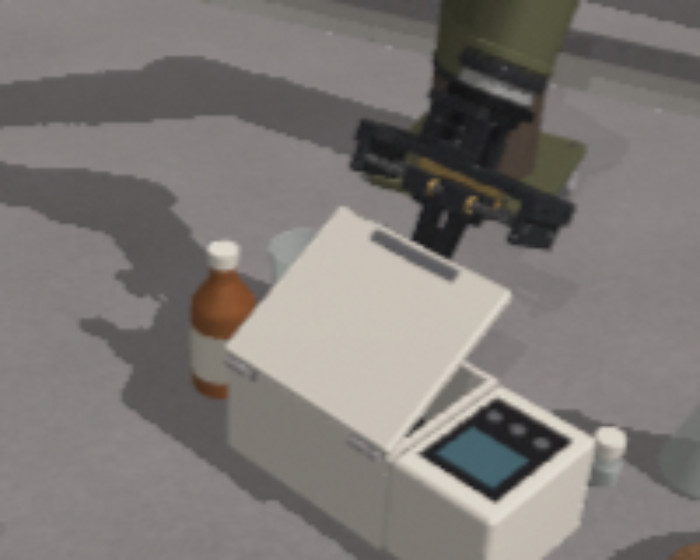

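The cover is caught on the finger at about 0.53 rad (lip at crop (425,250)). Now I lower it along the lip's arc.

Call:
jog_arm(
  moves=[
    [[-0.008,0.002,-0.014,0,0,0,255],[-0.016,0.004,-0.028,0,0,0,255],[-0.023,0.006,-0.043,0,0,0,255],[-0.03,0.008,-0.058,0,0,0,255],[-0.037,0.01,-0.073,0,0,0,255],[-0.043,0.012,-0.088,0,0,0,255],[-0.049,0.014,-0.103,0,0,0,255],[-0.055,0.016,-0.118,0,0,0,255],[-0.061,0.017,-0.133,0,0,0,255],[-0.067,0.019,-0.149,0,0,0,255]],
  ],
)

```text
time: 20.5
position: [0.4796, 0.1097, 0.0964]
tool_rot: [[-0.845, 0.268, 0.463], [0.235, 0.964, -0.129], [-0.481, -0.0, -0.877]]
ft_force: [-1.0, 0.6, -0.6]
opening: 0.0004
grip_force: 0.4
```

```bash
python3 - <<'E'
from h import *
st();lid();go(-.0522-.0206,0,.1264-.0563,.5)
E
```

```text
20.5 tcp [0.4796 0.1097 0.0964] loc [-0.0661  0.0011  0.0964] tilt 28.7 F [-1.   0.6 -0.6] J [ -1.  54. -59. 142. 103.  69. -66.]
scene [-0.0868  0.0044  0.156 ] 0.71 theta 0.343
go (-0.0728, 0, 0.07010000000000001, 0.5) [-0.033  0.004 -0.131] [0.002 0.002 0.001]
```

Call:
jog_arm(
  moves=[
    [[-0.005,0.001,-0.013,0,0,0,255],[-0.009,0.002,-0.027,0,0,0,255],[-0.013,0.003,-0.04,0,0,0,255],[-0.017,0.004,-0.054,0,0,0,255],[-0.02,0.005,-0.068,0,0,0,255],[-0.023,0.006,-0.082,0,0,0,255],[-0.026,0.007,-0.095,0,0,0,255],[-0.029,0.008,-0.109,0,0,0,255],[-0.032,0.009,-0.122,0,0,0,255],[-0.034,0.009,-0.136,0,0,0,255]],
  ],
)

```text
time: 21.7
position: [0.4727, 0.1115, 0.0691]
tool_rot: [[-0.845, 0.268, 0.463], [0.234, 0.964, -0.129], [-0.481, -0.001, -0.877]]
ft_force: [-0.3, 0.9, -1.3]
opening: 0.0004
grip_force: 0.6
```

```bash
python3 - <<'E'
from h import *
st();lid()
E
```

```text
21.7 tcp [0.4727 0.1115 0.0691] loc [-0.0732  0.0009  0.0691] tilt 28.7 F [-0.3  0.9 -1.3] J [ -3.  58. -58. 143. 106.  73. -71.]
scene [-0.0929  0.004   0.1277] 0.9 theta 0.168
```

Call:
jog_arm(
  moves=[
    [[-0.002,0,-0.01,0,0,0,255],[-0.003,0.001,-0.02,0,0,0,255],[-0.005,0.001,-0.031,0,0,0,255],[-0.006,0.002,-0.041,0,0,0,255],[-0.007,0.002,-0.052,0,0,0,255],[-0.008,0.002,-0.062,0,0,0,255],[-0.009,0.002,-0.072,0,0,0,255],[-0.01,0.003,-0.082,0,0,0,255],[-0.01,0.003,-0.093,0,0,0,255],[-0.01,0.003,-0.103,0,0,0,255]],
  ],
)

```text
time: 22.9
position: [0.4706, 0.112, 0.0486]
tool_rot: [[-0.845, 0.268, 0.463], [0.234, 0.964, -0.129], [-0.481, -0.001, -0.877]]
ft_force: [-1.4, 0.1, -1.6]
opening: 0.0005
grip_force: 0.8
```

```bash
python3 - <<'E'
from h import *
st();lid()
E
```

```text
22.9 tcp [0.4706 0.112  0.0486] loc [-0.0753  0.0009  0.0486] tilt 28.7 F [-1.4  0.1 -1.6] J [ -4.  62. -57. 144. 109.  75. -73.]
scene [-0.0939  0.0009  0.1053] 0.96 theta 0.032
```

Call:
jog_arm(
  moves=[
    [[0,0,-0.008,0,0,0,255],[0,0,-0.016,0,0,0,255],[0,0,-0.024,0,0,0,255],[0,0,-0.032,0,0,0,255],[0,0,-0.04,0,0,0,255],[0,0,-0.048,0,0,0,255],[0,0,-0.056,0,0,0,255],[0,0,-0.064,0,0,0,255],[0,0,-0.07,0,0,0,255],[0,0,-0.07,0,0,0,255]],
  ],
)

```text
time: 24.1
position: [0.4707, 0.112, 0.0346]
tool_rot: [[-0.845, 0.268, 0.463], [0.234, 0.964, -0.129], [-0.481, -0.001, -0.877]]
ft_force: [-1.1, -0.3, 0.1]
opening: 0.0005
grip_force: 0.0
```

```bash
python3 - <<'E'
from h import *
st();lid()
go(-.12,0,.036,.4)
E
```

```text
24.1 tcp [0.4707 0.112  0.0346] loc [-0.0753  0.0009  0.0346] tilt 28.7 F [-1.1 -0.3  0.1] J [ -4.  64. -56. 144. 111.  77. -75.]
scene [-0.094   0.0021  0.1037] 0.84 theta 0.023
scene [-0.1306  0.169   0.0034] 0.65 theta -0.449
go (-0.12, 0, 0.036, 0.4) [-0.217  0.055  0.006] [0.055 0.196 0.001]
```

Call:
jog_arm(
  moves=[
    [[-0.03,0.008,0,0,0,0,255],[-0.06,0.016,0,0.02,0.06,0,255],[-0.09,0.025,0,0.04,0.14,0,255],[-0.13,0.036,0,0.06,0.22,0,255],[-0.17,0.047,0,0.085,0.31,0,255],[-0.21,0.058,0,0.11,0.4,0,255],[-0.25,0.07,0,0.135,0.49,0,255],[-0.29,0.08,0,0.16,0.58,0,255],[-0.313,0.087,0.05,0.187,0.675,0,255],[-0.313,0.087,0.1,0.187,0.675,0,255]],
  ],
)

```text
time: 25.3
position: [0.4081, 0.1291, 0.0551]
tool_rot: [[-0.952, 0.269, 0.144], [0.266, 0.963, -0.041], [-0.15, -0.001, -0.989]]
ft_force: [-0.4, -0.3, 0.2]
opening: 0.0005
grip_force: 0.0
```

```bash
python3 - <<'E'
from h import *
st();lid();go(-.16,0,.23,.1)
E
```

```text
25.3 tcp [0.4081 0.1291 0.0551] loc [-0.1402  0.0007  0.0551] tilt 8.6 F [-0.4 -0.3  0.2] J [  6.  55. -61. 136.  89.  53. -48.]
scene [-0.0913  0.0005  0.0985] 0.8 theta -0.009
scene [-0.1301  0.1698  0.0017] 0.75 theta -0.457
top [ 0.1984 -0.5006 -0.0015] 0.38 theta -2.473
go (-0.16, 0, 0.23, 0.1) [-0.095  0.022  0.876] [ 0.03   0.099 -0.001]
```

Shut, and the hand is clear. I'll raise the hand away and check the bystanders.

Call:
jog_arm(
  moves=[
    [[-0.02,0.005,0.05,0,0,0,255],[-0.05,0.014,0.15,0,0,0,255],[-0.08,0.022,0.25,0,0,0,255],[-0.1,0.028,0.35,0,0,0,255],[-0.1,0.028,0.45,0,0,0,255],[-0.1,0.028,0.55,0,0,0,255],[-0.1,0.028,0.65,0,0,0,255],[-0.1,0.028,0.75,0,0,0,255],[-0.1,0.028,0.85,0,0,0,255],[-0.1,0.028,0.85,0,0,0,255]],
  ],
)

```text
time: 26.5
position: [0.3884, 0.1361, 0.2266]
tool_rot: [[-0.952, 0.267, 0.148], [0.264, 0.964, -0.04], [-0.153, 0.001, -0.988]]
ft_force: [0.6, -0.1, -0.8]
opening: 0.0005
grip_force: 0.0
```

```bash
python3 - <<'E'
from h import *
st();lid()
for n in["reagent_bottle","beaker","vial","flask","cork_ring","cuvette_box","spatula"]:
    print(n,[np.round(x["position"],3).tolist() for k in("scene","top") for x in manip.place_of(k,n)[:1]])
E
```

```text
26.5 tcp [0.3884 0.1361 0.2266] loc [-0.161   0.0021  0.2266] tilt 8.8 F [ 0.6 -0.1 -0.8] J [ 16.  34. -75. 128.  55.  54. -19.]
scene [-0.0943  0.0043  0.103 ] 0.71 theta 0.018
scene [ 0.0075 -0.1584  0.0008] 0.25 theta -1.009
top [-0.0939  0.0032  0.1027] 0.93 theta 0.016
reagent_bottle [[0.507, -0.065, 0.003], [0.506, -0.061, 0.0]]
beaker [[0.378, -0.047, 0.001], [0.608, 0.072, 0.103]]
vial [[0.61, 0.07, 0.1], [0.464, 0.293, -0.001]]
flask [[0.41, 0.369, -0.003], [0.415, 0.372, -0.0]]
cork_ring [[0.559, 0.413, -0.0], [0.559, 0.415, 0.003]]
cuvette_box [[0.595, -0.444, 0.001], [0.601, -0.443, 0.002]]
spatula [[0.354, -0.486, 0.003], [0.344, -0.491, -0.003]]
```

```bash
python3 -c "
from station import manip
print(manip.sign_off())"
```

```text
the job is handed in; nothing more can be done
None
```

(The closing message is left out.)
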